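# Cull the short spacer and hold the sagging-bolt gate ajar

### The arm

A 6-joint arm with a two-finger parallel gripper is mounted at the origin on the work surface. World frame = base frame: x ahead of the robot, y to its left, z up, the work surface at z = 0. Lengths are in m, angles in rad, forces in N, time in s.
With the tool pointing down it reaches from about 0.35 to 0.775 m from the base axis. Payload 5.5 kg.
Tool frame: the origin (TCP) lies between the finger pads; the fingertips stand 11 mm ahead of it and the grasp point (between the pads) lies 8 mm behind it (tips_ahead is the distance from the TCP to the fingertips, in m); z points along the fingers, y is the line along which they close (so a half turn about z gives the same grasp; the last joint's range is limited). The gripper opens to 85 mm and grips with 20 to 120 N. Pads are 22 mm wide; open, the fingers measure 114 mm over their backs; the gripper's body (76 mm by 85 mm) begins 54 mm behind the grasp point. The pads swing forward as they close: fully open they stand 13 mm farther back than shut.
Start: joints at [-0.14, 0.313, 0.046, 1.304, 0, 1.431], TCP at [0.575, -0, 0.242] pointing down, gripper open.
Joint ranges: [-2.76, 2.76], [-0.86, 1.69], [-1.03, 1.26], [-2.2, 2.34], [-1.47, 1.5], [-3.14, 3.14]. Speed limits (rad/s): [2.57, 2.57, 3.14, 3.14, 3.14, 3.14].

### API

Orientations are given as a unit quaternion [w, x, y, z].
In Python, from workcell import * gives the robot as it stands. The module is installed in compiled form; this text tells all that it offers.
- The arm moves only by the tool jog_arm, never from a script. Its argument "moves" is a list of rows, each an object with "fingers": the closure, from 0 (fully open) to 1 (shut); "slide": the shift along the tool's x, y, z in mm, a list of three; "angular": the turn, a rotation vector about the tool's x, y, z in degrees, a list of three. A call has 1 to 10 rows; each row is the pose to reach, as a shift and turn from the pose commanded when the call began, along the tool's axes at that moment; what a row does not reach only later rows make up. A row lasts 1/12 s, in which the tool goes at most 41.7 mm and 7.16 degrees, less where a joint would pass 70% of its speed; a pose out of reach is approached as far as the arm can. A call with a gripper value outside its range is refused whole. The fingers move at their own pace and stop on an object; "squeeze" is the grip in N (left out, the last holds). Time passes only in rows, so rows that repeat a pose let the fingers close. It gives the time, the measured TCP pose, the force, the opening and the grip force at its end, in the units of the state.
- get_state(): the state, without advancing time (a new reading comes with each control period).
- read_camera(name): name is "scene" or "side" or "wrist"; returns a dict with "color" (384x512x3 uint8, red, green, blue), "fovy" (degrees; the focal length in pixels is half the picture's height over the tangent of half this angle, whatever the lens; pixels are square), "cx", "cy" (the principal point, pixels), "world_from_camera" (4x4, takes a point from camera to world coordinates); the wrist camera has in their place "tool_from_camera" (4x4, takes a point from camera to tool coordinates, whose origin is the TCP and whose axes are the flange's). Camera axes: x right, y down, z forward; pixel columns grow to the right and rows downward; lengths in m; the calibration is good to about 2 mm. A picture is of the moment at which its call begins: read the wrist's pose just before it. There is no depth.
- hand_in(): hands the job in; it is judged then, once.
Trained networks look in a picture, given as the dict that the camera call returned (one of the last four; its "shot" number tells which), for a name from the list of things; names that differ only in an ending like _2 or _b are one class to them, and where a whole thing is asked for, a point or a joint stands for the part that bears it (a point fixed in the world has none). Each returns a list of dicts, best first, with "p" (0 to 1); they miss things now and then, are a little off and sometimes report something else, mostly with a low value. They report only what shows in the picture. A call takes as long as a camera call. They do not tell look-alikes from the thing itself.
- look_for(target, picture): "point" ([column, row] in pixels, amid what is visible of it).
- tip_of(target, picture): "point" ([column, row] in pixels: a listed point, or the origin of a listed thing).
The state is a dict: "clock": time; "joint_pos": joint angles; "qvel": joint speeds; "tau": joint torques, N m; "tcp_pos": TCP position; "orientation": TCP orientation; "wrist_force": force on the tool from outside, world axes, zero at the start; "ft_torque": the same for the moment, N m; "finger_gap": finger opening in m; "grip_force": force on a finger pad.
Only numpy, scipy, OpenCV 4.12 (cv2) and the standard library are available. Lean on these libraries where they do the work, as an engineer would, in place of code of your own. Each camera call takes 0.05 s, during which the arm holds its last target. There are 200 camera calls.

### The job

A batch of spacer posts stands on the black tray, waiting to go into the low bench guard: first put the one that is shorter than the others in the empty grey reject box and leave the good ones standing. Then open the guard's gate: its bolt sags and catches behind the bent-up keeper, so lift the bolt by its knob while drawing it fully back, then swing the gate towards the robot until its free edge stands about 8 cm open. The gate springs shut, so finish still holding it there, with the bolt drawn back; do not disturb the other things on the bench.

Things in the scene. Friction and masses are not known exactly. Their poses are not given: they have to be found in the camera images.
- tray: fixed open black plastic tray 170 x 240 mm (x, y), rim 20 mm high, floor 4 mm thick; origin at the centre of its underside. The posts stand in it in two rows about 75 to 80 mm apart, with one loose nut
- post_a: good spacer post of plain steel: round foot 26 mm across and 6 mm thick, shank 20 mm in diameter, stands upright on the tray; origin at the centre of its underside; 70 mm tall
- post_b: good spacer post of plain steel: round foot 26 mm across and 6 mm thick, shank 20 mm in diameter, stands upright on the tray; origin at the centre of its underside; 70 mm tall
- post_c: good spacer post of plain steel: round foot 26 mm across and 6 mm thick, shank 20 mm in diameter, stands upright on the tray; origin at the centre of its underside; 70 mm tall
- post_d: good spacer post of plain steel: round foot 26 mm across and 6 mm thick, shank 20 mm in diameter, stands upright on the tray; origin at the centre of its underside; 70 mm tall
- post_short: the odd spacer post of plain steel: round foot 26 mm across and 6 mm thick, shank 20 mm in diameter, stands upright on the tray; origin at the centre of its underside; only 50 mm tall, otherwise the same as the good ones
- post_short_mid (a point): middle of the short post, on its axis 25 mm above its underside
- reject_box: fixed open grey plastic box, outside 130 x 130 x 50 mm high, walls and floor 4 mm thick, empty; origin at the centre of its underside
- guard: fixed low bench guard of aluminium profile, 170 to 190 mm high, open at the top; origin on the bench in the middle of the gate opening. Its y axis runs in the plane of the shut gate from the latch post (140 mm towards -y) to the hinge post (140 mm towards +y); its x axis points away from the robot, into the guard. z up
- gate_hinge (a point): point on the gate's upright hinge axis, at the height of the gate's top edge (170 mm above the bench), at guard x = 0, y = +120 mm
- gate_edge (a point): top corner of the gate's free edge, 232 mm from the hinge axis, 170 mm above the bench
- gate (a joint): gate angle in rad: 0 shut, grows as the free edge swings towards the robot (guard -x; clockwise from above), stop at 1.2. A spring pulls it shut with about 0.4 N m when shut, 0.7 N m at 0.35 rad (some 6 N at the knob). 8 cm at the free edge is 0.35 rad
- bolt_knob (a point): grip point on the bolt's upright steel knob, which stands on the bolt above the gate's top rail: a plain straight round stud 16 mm in diameter, from the bolt rod up to 14 mm above this point; the rod (10 mm thick) lies 29 mm below this point. With the gate shut and the bolt home it is 45 mm from the middle of the gate opening towards the latch post, 231 mm above the bench
- bolt_slide (a joint): how far the bolt is drawn back, in m: 0 home, 0.05 fully back (stop). It slides along the gate, towards the hinge (guard +y while shut), with 1.5 N friction; the caught bolt has about 12 mm of play before its cranked end meets the keeper lip. Clear of the keeper from about 0.03
- bolt_lift (a joint): lift of the sagging bolt in rad: 0 hanging, 0.16 stop. The bolt tips about a cross pin at its rear end, 95 mm from the knob towards the hinge, so 10 mm lift at the knob is about 0.105 rad. The end, 192 mm from the pin, is cranked 14 mm downwards and clears the lip from about 0.08 rad (8 mm at the knob); it falls back by its own weight (some 2 N at the knob)
- keeper (a point): middle of the top of the keeper's bent-up lip on the latch post, 189 mm above the bench, 38 mm wide and 16 mm tall; behind it two cheeks 30 mm apart rise to 225 mm and hold the bolt's end sideways
- nut: bystander: loose dark hexagon nut, 34 mm, 16 mm thick, lying in the tray among the posts; origin under its centre
- wrench: bystander: steel wrench lying on the bench beyond the tray
- screwdriver: bystander: screwdriver about 150 mm long, lying on the bench between tray and reject box
- can: bystander: aluminium can, 60 mm across, 150 mm tall, standing on the left of the bench
Things that resemble listed ones, but are neither listed nor needed, are in the scene too. Leave any green look-alike of the post_short alone.

How it is judged:
By the outcome, as a careful person would: the job done as asked, in the order asked, and still so for the second after the job is handed in, while the arm keeps its last pose, push and grip.
It also fails if it takes over 54 s, if anything falls off the work surface, if the arm or the gripper's body presses on something with over 40 N, if the wrist force passes 120 N, or if a joint passes its speed limit or range.

## Working session

There is one attempt and no reset: what is moved stays moved. The work goes in short steps, Python scripts to look and compute and a tool call to move; the robot and the scene stay as the last step left them, time stands still between calls to the robot, and variables do not carry over. Pictures are saved under pics/ and viewed, at most 12 in all, crops included, and the job is handed in when it is done.

Besides the shell and the picture viewer there is one more tool, called after "Call:" by a JSON object that holds its "fn" and its "kwargs". jog_arm: Moves the arm, as the interface text tells. Its arguments: {"type":"object","properties":{"moves":{"type":"array","items":{"type":"object","properties":{"fingers":{"type":"number"},"slide":{"type":"array","items":{"type":"number"}},"angular":{"type":"array","items":{"type":"number"}}}}},"squeeze":{"type":"number"}},"required":["moves"]}

```bash
mkdir -p pics; cat > h.py <<'E'
from workcell import *
import numpy as np, cv2
from scipy.spatial.transform import Rotation as R
def rot(s): q=s["orientation"]; return R.from_quat([q[1],q[2],q[3],q[0]]).as_matrix()
def shot(n):
    s=get_state(); p=read_camera(n)
    if n=="wrist":
        T=np.eye(4);T[:3,:3]=rot(s);T[:3,3]=s["tcp_pos"];p["W"]=T@np.array(p["tool_from_camera"])
    else: p["W"]=np.array(p["world_from_camera"])
    return p
def f(p): return p["color"].shape[0]/2/np.tan(np.radians(p["fovy"])/2)
def ray(p,uv):
    d=np.array([(uv[0]-p["cx"])/f(p),(uv[1]-p["cy"])/f(p),1.]); return p["W"][:3,3],p["W"][:3,:3]@d
def atz(p,uv,z):
    o,d=ray(p,uv); return o+d*(z-o[2])/d[2]
def proj(p,X):
    c=np.linalg.inv(p["W"])@np.append(X,1); return np.array([c[0]/c[2]*f(p)+p["cx"],c[1]/c[2]*f(p)+p["cy"]])
def tri(L):
    A=0;b=0
    for p,uv in L:
        o,d=ray(p,uv);d=d/np.linalg.norm(d);M=np.eye(3)-np.outer(d,d);A=A+M;b=b+M@o
    return np.linalg.solve(A,b)
def save(p,n,crop=None,k=1):
    im=p["color"][:,:,::-1]
    if crop: im=im[crop[1]:crop[3],crop[0]:crop[2]]
    cv2.imwrite("pics/"+n,cv2.resize(im,None,fx=k,fy=k))
E
cat > a.py <<'E'
from h import *
np.set_printoptions(precision=3,suppress=True)
print(get_state())
P={n:shot(n) for n in("scene","side","wrist")}
for n,p in P.items():
    save(p,n+"0.png"); print(n,p["W"][:3,3],p["W"][:3,2],f(p),p["cx"],p["cy"],p["color"].shape)
    for t in("post_short","post_short_mid","reject_box","bolt_knob","gate_hinge","gate_edge","keeper","guard","tray","nut"):
        print(n,t,[(np.round(r["point"]).tolist(),round(r["p"],2)) for r in tip_of(t,p)][:6])
E
python3 a.py
```

```text
{'clock': 0.0, 'joint_pos': array([-0.14 ,  0.314,  0.045,  1.304,  0.   ,  1.431]), 'qvel': array([ 0.   , -0.001,  0.001,  0.002, -0.   , -0.   ]), 'tau': array([ -0.003, -48.063,  29.853,   0.02 ,  -0.   ,  -0.   ]), 'tcp_pos': array([0.575, 0.   , 0.241]), 'orientation': array([-0.001,  0.707,  0.707, -0.001]), 'wrist_force': array([ 0.626, -0.833, -0.281]), 'ft_torque': array([-0.009,  0.022,  0.008]), 'grip_force': 0.0, 'finger_gap': 0.08542718210696552}
scene [1.47  0.774 1.239] [-0.581 -0.434 -0.689] 447.7910783748079 253.9421512487113 195.81704265835558 (384, 512, 3)
scene post_short [([184.0, 179.0], 0.53), ([169.0, 194.0], 0.38)]
scene post_short_mid [([168.0, 192.0], 0.53), ([177.0, 177.0], 0.42)]
scene reject_box [([308.0, 226.0], 0.96), ([302.0, 234.0], 0.16)]
scene bolt_knob []
scene gate_hinge [([302.0, 235.0], 0.66), ([178.0, 177.0], 0.56)]
scene gate_edge [([244.0, 205.0], 0.88)]
scene keeper []
scene guard [([270.0, 250.0], 0.92), ([200.0, 189.0], 0.24)]
scene tray [([200.0, 186.0], 0.66), ([243.0, 200.0], 0.61)]
scene nut [([208.0, 196.0], 0.46)]
side [ 0.348 -1.0
[... 250 characters left out ...]
0], 0.23)]
side reject_box [([202.0, 218.0], 0.72)]
side bolt_knob []
side gate_hinge []
side gate_edge [([268.0, 196.0], 0.82)]
side keeper [([269.0, 192.0], 0.77)]
side guard [([260.0, 215.0], 0.79)]
side tray [([251.0, 315.0], 0.88)]
side nut [([262.0, 291.0], 0.64)]
wrist [0.574 0.073 0.374] [-0.001 -0.287 -0.958] 327.9038066402064 254.08101514709932 186.2598773238176 (384, 512, 3)
wrist post_short []
wrist post_short_mid []
wrist reject_box []
wrist bolt_knob []
wrist gate_hinge [([232.0, 276.0], 0.32)]
wrist gate_edge [([354.0, 52.0], 0.91), ([202.0, 318.0], 0.48)]
wrist keeper [([362.0, 70.0], 0.58)]
wrist guard [([127.0, 123.0], 0.72)]
wrist tray []
wrist nut [([230.0, 271.0], 0.79)]
```

View pics/scene0.png

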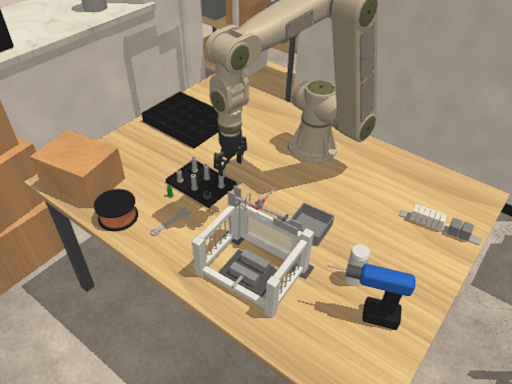

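View pics/side0.png

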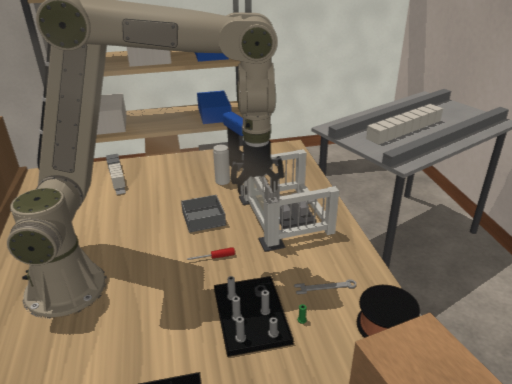

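View pics/wrist0.png

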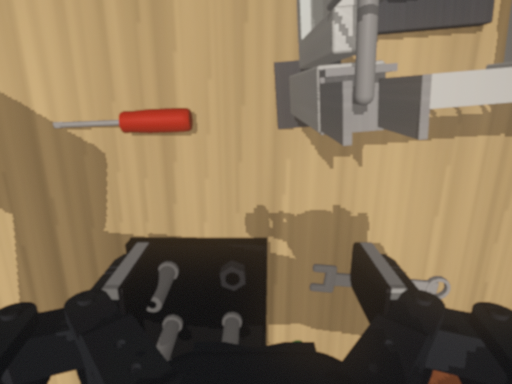

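The scene picture shows five posts on the black tray (around 200,180), with the green look-alike outside it at (170,190). The side picture shows the shortest-looking post at (273,327), the box at (203,214) and the guard at (285,205). The wrist picture shows the latch end of the gate at the upper right, with the keeper at about (360,70) and the bolt rod at (366,50).

```bash
cat > b.py <<'E'
from h import *
np.set_printoptions(precision=3,suppress=True)
sc=shot("scene");si=shot("side")
for uv in [(273,333),(301,317)]: print("side base",atz(si,uv,.004))
for uv in [(184,179),(169,194)]: print("scene base",atz(sc,uv,.004))
print("tray",atz(si,(251,315),0),atz(sc,(200,186),0))
print("box",atz(si,(202,218),0),atz(sc,(308,226),0))
print("guard",atz(si,(260,215),0),atz(sc,(270,250),0))
print("edge",tri([(sc,(244,205)),(si,(268,196))]),atz(sc,(244,205),.17),atz(si,(268,196),.17), "keeper",atz(si,(269,192),.189))
print("hinge",atz(sc,(302,235),.17))
# posts: tops/bases in side seen by eye
for n,b,t in [("1",(231,296),(231,279)),("2",(236,318),(236,298)),("3",(265,312),(265,293)),("4",(240,339),(240,319)),("5",(273,335),(273,320))]:
    B=atz(si,b,.004); print(n,B,"top70 px",proj(si,B+[0,0,.07]),"top50",proj(si,B+[0,0,.05]),"see",t,"scene",proj(sc,B),proj(sc,B+[0,0,.07]))
save(si,"sidecrop.png",(195,260,325,360),6)
E
python3 b.py
```

```text
side base [ 0.548 -0.303  0.004]
side base [ 0.634 -0.266  0.004]
scene base [ 0.531 -0.291  0.004]
scene base [ 0.633 -0.274  0.004]
tray [ 0.506 -0.226  0.   ] [ 0.518 -0.214  0.   ]
box [0.428 0.26  0.   ] [0.427 0.253 0.   ]
guard [0.631 0.231 0.   ] [0.61 0.21 0.  ]
edge [0.626 0.098 0.165] [0.625 0.103 0.17 ] [0.627 0.086 0.17 ] keeper [0.628 0.079 0.189]
hinge [0.615 0.331 0.17 ]
1 [ 0.464 -0.147  0.004] top70 px [229.878 277.406] top50 [230.205 282.831] see (231, 279) scene [220.85  185.399] [220.296 172.394]
2 [ 0.464 -0.231  0.004] top70 px [234.972 299.034] top50 [235.272 304.575] see (236, 298) scene [205.674 176.832] [204.73  163.863]
3 [ 0.544 -0.227  0.004] top70 px [264.892 293.11 ] top50 [264.924 298.627] see (265, 293) scene [193.005 187.281] [191.691 174.243]
4 [ 0.462 -0.303  0.004] top70 px [239.051 319.748] top50 [239.329 325.378] see (240, 319) scene [193.466 169.539] [192.221 156.607]
5 [ 0.546 -0.309  0.004] top70 px [273.15  315.778] top50 [273.106 321.398] see (273, 320) scene [178.232 179.196] [176.549 166.189]
```

View pics/sidecrop.png

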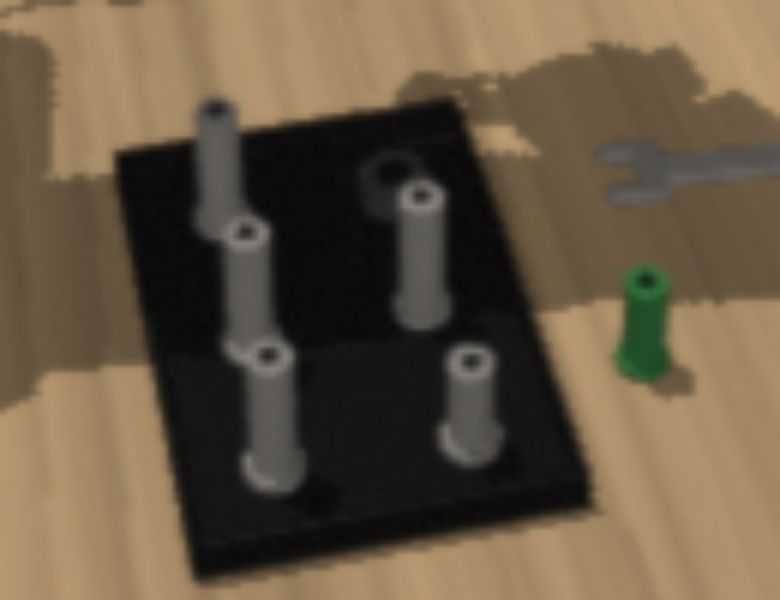

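Post 5, at about (0.546, -0.303), is clearly the short one. I'm going above it.

Call:
{"fn": "jog_arm", "kwargs": {"moves": [{"slide":[-304,-30,80],"fingers":0.3},{"slide":[-304,-30,80],"fingers":0.3},{"slide":[-304,-30,80],"fingers":0.3},{"slide":[-304,-30,80],"fingers":0.3},{"slide":[-304,-30,80],"fingers":0.3},{"slide":[-304,-30,80],"fingers":0.3},{"slide":[-304,-30,80],"fingers":0.3},{"slide":[-304,-30,80],"fingers":0.3},{"slide":[-304,-30,80],"fingers":0.3},{"slide":[-304,-30,80],"fingers":0.3}]}}

```text
schema error: expected keys fingers, slide, angular
```

```bash
cat > c.py <<'E'
from h import *
np.set_printoptions(precision=3,suppress=True)
s=get_state();print(s["clock"],s["tcp_pos"],s["orientation"],s["finger_gap"])
sc=shot("scene");w=shot("wrist");save(w,"wrist1.png")
for t in("post_short","post_short_mid"):
    for z in [(.004 if t=="post_short" else .029)]:
        for p in(w,sc): print(t,[(np.round(r["point"]).tolist(),round(r["p"],2),atz(p,r["point"],z)) for r in tip_of(t,p)][:5])
E
python3 c.py
```

```text
1.75 [ 0.575 -0.     0.242] [0.    0.707 0.707 0.   ] 0.08519095218419456
post_short []
post_short [([309.0, 229.0], 0.74, array([0.443, 0.267, 0.004])), ([183.0, 182.0], 0.65, array([ 0.544, -0.283,  0.004])), ([191.0, 172.0], 0.64, array([ 0.481, -0.296,  0.004])), ([174.0, 198.0], 0.44, array([ 0.636, -0.244,  0.004]))]
post_short_mid []
post_short_mid [([176.0, 177.0], 0.56, array([ 0.561, -0.303,  0.029])), ([168.0, 189.0], 0.56, array([ 0.634, -0.277,  0.029]))]
```

View pics/wrist1.png

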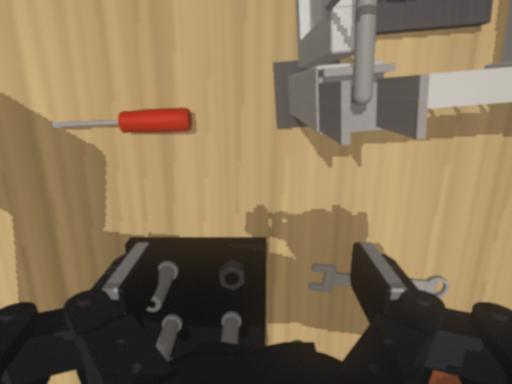

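The move was refused because every row needs "angular", so this picture is unchanged: tray at the lower left, guard at the upper right. I'm sending it again in full.

Call:
{"fn": "jog_arm", "kwargs": {"moves": [{"slide":[-304,-30,80],"fingers":0.3,"angular":[0,0,0]},{"slide":[-304,-30,80],"fingers":0.3,"angular":[0,0,0]},{"slide":[-304,-30,80],"fingers":0.3,"angular":[0,0,0]},{"slide":[-304,-30,80],"fingers":0.3,"angular":[0,0,0]},{"slide":[-304,-30,80],"fingers":0.3,"angular":[0,0,0]},{"slide":[-304,-30,80],"fingers":0.3,"angular":[0,0,0]},{"slide":[-304,-30,80],"fingers":0.3,"angular":[0,0,0]},{"slide":[-304,-30,80],"fingers":0.3,"angular":[0,0,0]},{"slide":[-304,-30,80],"fingers":0.3,"angular":[0,0,0]},{"slide":[-304,-30,80],"fingers":0.3,"angular":[0,0,0]}]}}

```text
clock: 2.88
tcp_pos: [0.5443, -0.3053, 0.1614]
orientation: [-0.001, 0.708, 0.706, 0.0]
wrist_force: [0.7, 0.7, 0.5]
finger_gap: 0.0598
grip_force: 0.0
```

```bash
python3 c.py
```

```text
2.8833 [ 0.544 -0.305  0.161] [-0.001  0.708  0.706  0.   ] 0.059848373135226424
post_short [([352.0, 135.0], 0.73, array([ 0.631, -0.271,  0.004]))]
post_short [([170.0, 196.0], 0.64, array([ 0.637, -0.264,  0.004])), ([182.0, 179.0], 0.38, array([ 0.535, -0.3  ,  0.004]))]
post_short_mid [([364.0, 144.0], 0.77, array([ 0.634, -0.275,  0.029])), ([257.0, 178.0], 0.57, array([ 0.547, -0.304,  0.029]))]
post_short_mid [([180.0, 176.0], 0.37, array([ 0.547, -0.295,  0.029])), ([169.0, 190.0], 0.37, array([ 0.633, -0.269,  0.029]))]
```

View pics/wrist1.png

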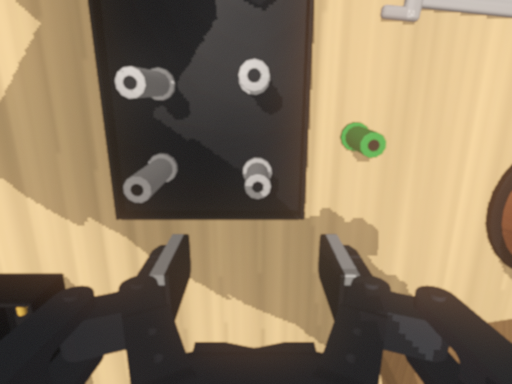

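The short post's top is at (258,186), which puts it at about (0.547, -0.304). The tall posts stand at (130,82), (254,76) and (137,190), and the green one is at (372,143). Descending and gripping.

Call:
{"fn": "jog_arm", "kwargs": {"moves": [{"slide":[1,2,40],"fingers":0.3,"angular":[0,0,0]},{"slide":[1,2,80],"fingers":0.3,"angular":[0,0,0]},{"slide":[1,2,110],"fingers":0.3,"angular":[0,0,0]},{"slide":[1,2,125],"fingers":0.3,"angular":[0,0,0]},{"slide":[1,2,125],"fingers":0.3,"angular":[0,0,0]},{"slide":[1,2,125],"fingers":1,"angular":[0,0,0]},{"slide":[1,2,125],"fingers":1,"angular":[0,0,0]},{"slide":[1,2,125],"fingers":1,"angular":[0,0,0]},{"slide":[1,2,125],"fingers":1,"angular":[0,0,0]},{"slide":[1,2,125],"fingers":1,"angular":[0,0,0]}], "squeeze": 50}}

```text
clock: 4.02
tcp_pos: [0.5484, -0.3038, 0.0397]
orientation: [0.002, 0.707, 0.707, 0.0]
wrist_force: [-0.8, 0.9, 6.2]
finger_gap: 0.0185
grip_force: 48.7
```

Call:
{"fn": "jog_arm", "kwargs": {"moves": [{"slide":[0,0,-40],"fingers":1,"angular":[0,0,0]},{"slide":[0,0,-80],"fingers":1,"angular":[0,0,0]},{"slide":[0,0,-120],"fingers":1,"angular":[0,0,0]},{"slide":[0,0,-150],"fingers":1,"angular":[0,0,0]},{"slide":[0,0,-150],"fingers":1,"angular":[0,0,0]}]}}

```text
clock: 4.43
tcp_pos: [0.5502, -0.3054, 0.1961]
orientation: [0.007, 0.707, 0.707, 0.001]
wrist_force: [1.0, -1.5, 0.1]
finger_gap: 0.0182
grip_force: 49.1
```

```bash
cat > d.py <<'E'
from h import *
np.set_printoptions(precision=3,suppress=True)
s=get_state();print(s["clock"],s["tcp_pos"],s["finger_gap"],s["grip_force"],s["wrist_force"])
sc=shot("scene");si=shot("side");save(si,"side1.png",(160,140,360,290),4)
for t,z in (("can",0),("reject_box",0),("bolt_knob",.231),("gate_hinge",.17),("gate_edge",.17),("keeper",.189),("guard",0)):
    for p in(sc,si): print(t,[(np.round(r["point"]).tolist(),round(r["p"],2),atz(p,r["point"],z)) for r in tip_of(t,p)][:3])
E
python3 d.py
```

```text
4.4333 [ 0.55  -0.305  0.196] 0.01822063062749928 49.135658740997314 [ 1.021 -1.541  0.141]
can [([352.0, 280.0], 0.83, array([0.541, 0.505, 0.   ]))]
can [([219.0, 185.0], 0.56, array([0.52, 0.47, 0.  ]))]
reject_box [([309.0, 227.0], 0.96, array([0.43, 0.26, 0.  ]))]
reject_box [([202.0, 218.0], 0.83, array([ 0.428,  0.263, -0.   ]))]
bolt_knob [([262.0, 202.0], 0.45, array([0.624, 0.178, 0.231]))]
bolt_knob []
gate_hinge [([302.0, 233.0], 0.79, array([0.608, 0.328, 0.17 ])), ([171.0, 143.0], 0.27, array([ 0.536, -0.335,  0.17 ]))]
gate_hinge [([245.0, 163.0], 0.5, array([0.598, 0.311, 0.17 ]))]
gate_edge [([243.0, 204.0], 0.92, array([0.622, 0.094, 0.17 ])), ([240.0, 199.0], 0.7, array([0.611, 0.076, 0.17 ]))]
gate_edge [([268.0, 195.0], 0.52, array([0.627, 0.09 , 0.17 ]))]
keeper [([240.0, 201.0], 0.75, array([0.633, 0.09 , 0.189]))]
keeper []
guard [([266.0, 250.0], 0.89, array([0.62 , 0.201, 0.   ])), ([174.0, 147.0], 0.28, array([ 0.399, -0.483,  0.   ]))]
guard [([259.0, 214.0], 0.61, array([0.628, 0.235, 0.   ]))]
```

View pics/side1.png

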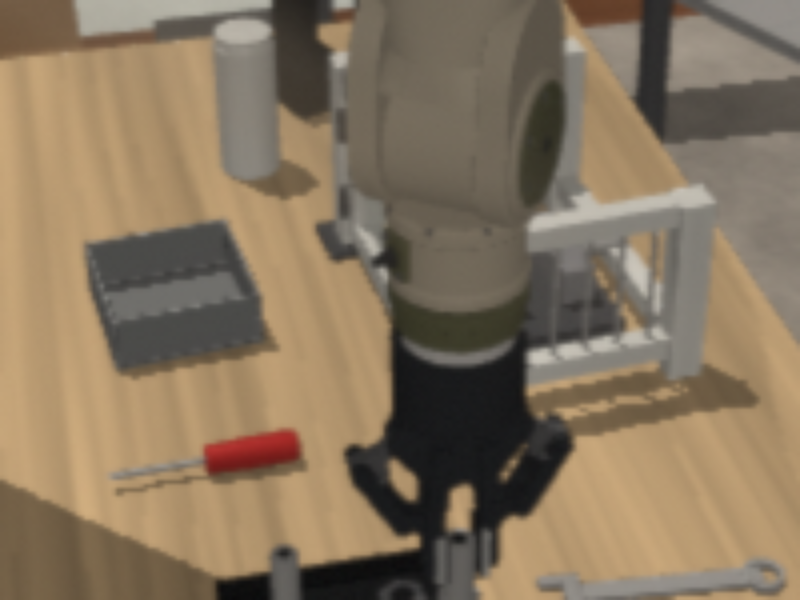

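The side view shows the post between the fingers at (458,545) in the crop, and the gripper reports it held. The box and screwdriver are where I measured them, so I'm carrying it to the box.

Call:
{"fn": "jog_arm", "kwargs": {"moves": [{"slide":[40,-9,0],"fingers":1,"angular":[0,0,0]},{"slide":[80,-18,0],"fingers":1,"angular":[0,0,0]},{"slide":[120,-26,0],"fingers":1,"angular":[0,0,0]},{"slide":[160,-35,0],"fingers":1,"angular":[0,0,0]},{"slide":[200,-44,0],"fingers":1,"angular":[0,0,0]},{"slide":[240,-53,0],"fingers":1,"angular":[0,0,0]},{"slide":[280,-61,0],"fingers":1,"angular":[0,0,0]},{"slide":[320,-70,0],"fingers":1,"angular":[0,0,0]},{"slide":[360,-79,0],"fingers":1,"angular":[0,0,0]},{"slide":[400,-88,0],"fingers":1,"angular":[0,0,0]}]}}

```text
clock: 6.07
tcp_pos: [0.4584, 0.0987, 0.1878]
orientation: [0.0, 0.707, 0.707, 0.001]
wrist_force: [1.1, 0.4, -1.7]
finger_gap: 0.0182
grip_force: 49.2
```

Call:
{"fn": "jog_arm", "kwargs": {"moves": [{"slide":[40,-9,0],"fingers":1,"angular":[0,0,0]},{"slide":[80,-18,0],"fingers":1,"angular":[0,0,0]},{"slide":[120,-26,0],"fingers":1,"angular":[0,0,0]},{"slide":[150,-33,0],"fingers":1,"angular":[0,0,0]},{"slide":[164,-35,0],"fingers":1,"angular":[0,0,0]},{"slide":[164,-35,0],"fingers":1,"angular":[0,0,0]},{"slide":[164,-35,0],"fingers":1,"angular":[0,0,0]}]}}

```text
clock: 6.65
tcp_pos: [0.4238, 0.2616, 0.1874]
orientation: [0.0, 0.706, 0.708, -0.0]
wrist_force: [-0.2, 0.0, -1.1]
finger_gap: 0.0183
grip_force: 49.2
```

```bash
cat > e.py <<'E'
from h import *
np.set_printoptions(precision=3,suppress=True)
s=get_state();print(s["clock"],s["tcp_pos"],s["orientation"],s["finger_gap"],s["grip_force"],s["wrist_force"],s["joint_pos"])
w=shot("wrist");save(w,"wrist2.png")
for t,z in (("bolt_knob",.231),("gate_hinge",.17),("gate_edge",.17),("keeper",.189),("reject_box",0)):
    print(t,[(np.round(r["point"]).tolist(),round(r["p"],2),atz(w,r["point"],z)) for r in tip_of(t,w)][:3])
E
python3 e.py
```

```text
6.65 [0.424 0.262 0.187] [ 0.     0.706  0.708 -0.   ] 0.018312918038901314 49.18365955352783 [-0.153  0.034 -1.093] [ 0.392  0.19  -0.254  1.127 -0.     1.96 ]
bolt_knob [([255.0, 244.0], 0.16, array([0.423, 0.29 , 0.231]))]
gate_hinge []
gate_edge []
keeper []
reject_box [([262.0, 168.0], 0.73, array([0.431, 0.258, 0.   ]))]
```

View pics/wrist2.png

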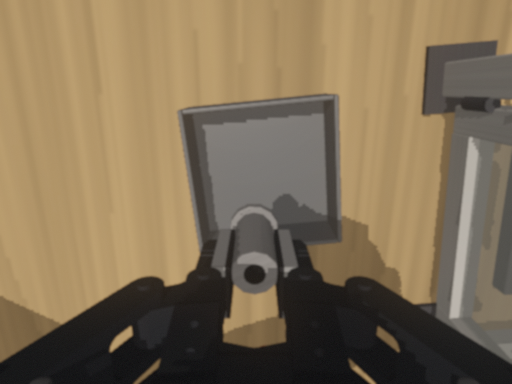

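The post hangs upright in the fingers, with its top at (255,274) and its foot at (254,220). The box is centred below it at about (0.43, 0.26), so I'm lowering it in.

Call:
{"fn": "jog_arm", "kwargs": {"moves": [{"slide":[0,5,40],"fingers":1,"angular":[0,0,0]},{"slide":[0,5,80],"fingers":1,"angular":[0,0,0]},{"slide":[0,5,115],"fingers":1,"angular":[0,0,0]},{"slide":[0,5,135],"fingers":1,"angular":[0,0,0]},{"slide":[0,5,144],"fingers":1,"angular":[0,0,0]},{"slide":[0,5,144],"fingers":1,"angular":[0,0,0]},{"slide":[0,5,144],"fingers":0.3,"angular":[0,0,0]},{"slide":[0,5,144],"fingers":0.3,"angular":[0,0,0]},{"slide":[0,5,144],"fingers":0.3,"angular":[0,0,0]},{"slide":[0,5,144],"fingers":0.3,"angular":[0,0,0]}]}}

```text
clock: 7.78
tcp_pos: [0.4303, 0.2615, 0.0448]
orientation: [0.001, 0.707, 0.707, 0.001]
wrist_force: [-0.1, 0.3, 0.6]
finger_gap: 0.0596
grip_force: 0.0
```

Call:
{"fn": "jog_arm", "kwargs": {"moves": [{"slide":[0,0,-40],"fingers":0.3,"angular":[0,0,0]},{"slide":[0,0,-80],"fingers":0.3,"angular":[0,0,0]},{"slide":[0,0,-120],"fingers":0.3,"angular":[0,0,0]},{"slide":[0,0,-160],"fingers":0.3,"angular":[0,0,0]},{"slide":[0,0,-200],"fingers":0.3,"angular":[0,0,0]},{"slide":[0,0,-240],"fingers":0.3,"angular":[0,0,0]},{"slide":[0,0,-270],"fingers":0.3,"angular":[0,0,0]},{"slide":[0,0,-270],"fingers":0.3,"angular":[0,0,0]}]}}

```text
clock: 8.45
tcp_pos: [0.4314, 0.2621, 0.3214]
orientation: [0.003, 0.707, 0.707, 0.006]
wrist_force: [0.9, 0.9, 0.2]
finger_gap: 0.0598
grip_force: 0.0
```

```bash
cat > e2.py <<'E'
from h import *
np.set_printoptions(precision=3,suppress=True)
s=get_state();print(s["clock"],s["tcp_pos"],s["orientation"],s["finger_gap"],s["wrist_force"])
P=[shot(n) for n in("wrist","scene","side")]
im=np.hstack([P[1]["color"][150:290,200:360],P[2]["color"][130:270,180:340]])
cv2.imwrite("pics/two.png",cv2.resize(im[:,:,::-1],None,fx=2.5,fy=2.5,interpolation=cv2.INTER_CUBIC))
for t,z in (("post_short",.004),("bolt_knob",.231),("gate_hinge",.17),("gate_edge",.17),("keeper",.189)):
    for p in P: print(t,[(np.round(r["point"]).tolist(),round(r["p"],2),atz(p,r["point"],z)) for r in tip_of(t,p)][:3])
E
python3 e2.py
```

```text
8.45 [0.431 0.262 0.321] [0.003 0.707 0.707 0.006] 0.059783770133947665 [0.864 0.924 0.229]
post_short [([249.0, 146.0], 0.91, array([0.428, 0.26 , 0.004]))]
post_short [([310.0, 229.0], 0.54, array([0.436, 0.269, 0.004])), ([172.0, 196.0], 0.42, array([ 0.634, -0.259,  0.004]))]
post_short [([304.0, 318.0], 0.47, array([ 0.639, -0.273,  0.004])), ([202.0, 218.0], 0.38, array([0.429, 0.256, 0.004]))]
bolt_knob [([494.0, 307.0], 0.9, array([0.626, 0.166, 0.231]))]
bolt_knob []
bolt_knob [([261.0, 167.0], 0.57, array([0.623, 0.164, 0.231]))]
gate_hinge [([465.0, 103.0], 0.78, array([0.612, 0.323, 0.17 ])), ([386.0, 182.0], 0.21, array([0.552, 0.254, 0.17 ]))]
gate_hinge [([303.0, 234.0], 0.71, array([0.611, 0.332, 0.17 ])), ([260.0, 201.0], 0.64, array([0.576, 0.135, 0.17 ]))]
gate_hinge [([247.0, 162.0], 0.91, array([0.606, 0.319, 0.17 ])), ([266.0, 312.0], 0.45, array([ 0.513, -0.382,  0.17 ]))]
gate_edge []
gate_edge [([243.0, 205.0], 0.69, array([0.627, 0.099, 0.17 ]))]
gate_edge [([267.0, 195.0], 0.94, array([0.624, 0.091, 0.17 ])), ([220.0, 182.0], 0.48, array([0.493, 0.204, 0.17 ])), ([260.0, 291.0], 0.47, array([ 0.513, -0.313,  0.17 ]))]
keeper [([455.0, 353.0], 0.93, array([0.634, 0.081, 0.189]))]
keeper [([241.0, 201.0], 0.91, array([0.631, 0.095, 0.189]))]
keeper [([273.0, 189.0], 0.73, array([0.643, 0.095, 0.189]))]
```

View pics/two.png

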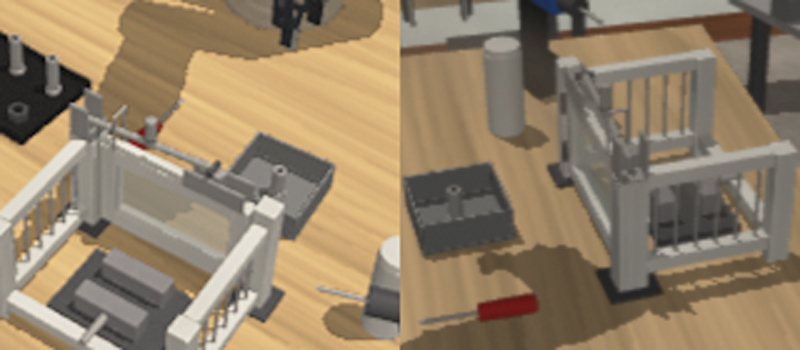

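The short post is standing in the reject box. From the views, the guard is yawed by about +4°, with the hinge at about (0.610, 0.325) and the knob at about (0.624, 0.164). I'm going above the knob.

Call:
{"fn": "jog_arm", "kwargs": {"moves": [{"slide":[-18,35,0],"fingers":0.3,"angular":[0,0,-4]},{"slide":[-36,70,0],"fingers":0.3,"angular":[0,0,-4]},{"slide":[-54,105,0],"fingers":0.3,"angular":[0,0,-4]},{"slide":[-72,140,0],"fingers":0.3,"angular":[0,0,-4]},{"slide":[-90,175,5],"fingers":0.3,"angular":[0,0,-4]},{"slide":[-98,192,15],"fingers":0.3,"angular":[0,0,-4]},{"slide":[-98,192,20],"fingers":0.3,"angular":[0,0,-4]},{"slide":[-98,192,20],"fingers":0.3,"angular":[0,0,-4]},{"slide":[-98,192,20],"fingers":0.3,"angular":[0,0,-4]}]}}

```text
clock: 10.1
tcp_pos: [0.6203, 0.1631, 0.2928]
orientation: [-0.001, 0.682, 0.731, -0.001]
wrist_force: [0.9, 0.8, 0.0]
finger_gap: 0.0597
grip_force: 0.0
```

```bash
cat > g.py <<'E'
from h import *
np.set_printoptions(precision=3,suppress=True)
s=get_state();print(s["clock"],s["tcp_pos"],s["orientation"],s["finger_gap"],s["wrist_force"])
w=shot("wrist");save(w,"wrist3.png");sc=shot("scene")
for t,z in (("bolt_knob",.231),("gate_hinge",.17),("gate_edge",.17),("keeper",.189)):
    for p in(w,sc): print(t,[(np.round(r["point"]).tolist(),round(r["p"],2),atz(p,r["point"],z)) for r in tip_of(t,p)][:3])
E
python3 g.py
```

```text
10.1 [0.62  0.163 0.293] [-0.001  0.682  0.731 -0.001] 0.05972023031503248 [0.853 0.845 0.011]
bolt_knob [([261.0, 204.0], 0.88, array([0.624, 0.166, 0.231]))]
bolt_knob [([258.0, 200.0], 0.78, array([0.628, 0.162, 0.231])), ([308.0, 229.0], 0.37, array([0.632, 0.357, 0.231]))]
gate_hinge []
gate_hinge [([302.0, 234.0], 0.72, array([0.611, 0.33 , 0.17 ]))]
gate_edge [([261.0, 258.0], 0.91, array([0.631, 0.094, 0.17 ]))]
gate_edge []
keeper [([261.0, 287.0], 0.55, array([0.631, 0.079, 0.189]))]
keeper [([240.0, 200.0], 0.74, array([0.629, 0.089, 0.189]))]
```

View pics/wrist3.png

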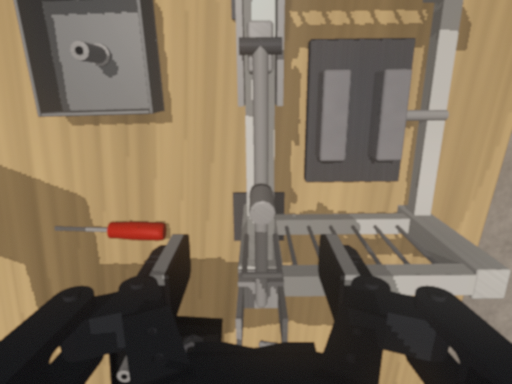

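The knob's top is at (262,202), about 4 mm off in tool y and 3 mm in tool x. The rod runs straight up the picture, so the yaw is right. Descending and gripping the knob.

Call:
{"fn": "jog_arm", "kwargs": {"moves": [{"slide":[3,4,30],"fingers":0.3,"angular":[0,0,0]},{"slide":[3,4,55],"fingers":0.3,"angular":[0,0,0]},{"slide":[3,4,66],"fingers":0.3,"angular":[0,0,0]},{"slide":[3,4,66],"fingers":0.3,"angular":[0,0,0]},{"slide":[3,4,66],"fingers":1,"angular":[0,0,0]},{"slide":[3,4,66],"fingers":1,"angular":[0,0,0]},{"slide":[3,4,66],"fingers":1,"angular":[0,0,0]},{"slide":[3,4,66],"fingers":1,"angular":[0,0,0]},{"slide":[3,4,66],"fingers":1,"angular":[0,0,0]},{"slide":[3,4,66],"fingers":1,"angular":[0,0,0]}], "squeeze": 60}}

```text
clock: 11.43
tcp_pos: [0.6254, 0.1663, 0.229]
orientation: [0.001, 0.682, 0.731, 0.001]
wrist_force: [-1.1, 0.2, 6.4]
finger_gap: 0.0143
grip_force: 58.5
```

Call:
{"fn": "jog_arm", "kwargs": {"moves": [{"slide":[0,0,-4],"fingers":1,"angular":[0,-2,0]},{"slide":[0.3,0,-8],"fingers":1,"angular":[0,-4,0]},{"slide":[0.6,0,-12],"fingers":1,"angular":[0,-6,0]},{"slide":[0.6,0,-12],"fingers":1,"angular":[0,-6,0]},{"slide":[0.6,0,-12],"fingers":1,"angular":[0,-6,0]}]}}

```text
clock: 11.85
tcp_pos: [0.6247, 0.1675, 0.2389]
orientation: [0.038, 0.681, 0.731, -0.035]
wrist_force: [0.2, 1.3, -2.1]
finger_gap: 0.0138
grip_force: 58.5
```

Call:
{"fn": "jog_arm", "kwargs": {"moves": [{"slide":[0,0,-2],"fingers":1,"angular":[0,0,0]},{"slide":[8,0,-3],"fingers":1,"angular":[0,0,0]},{"slide":[16,0,-3.8],"fingers":1,"angular":[0,0,0]},{"slide":[24,0,-4.6],"fingers":1,"angular":[0,0,0]},{"slide":[32,0,-5.4],"fingers":1,"angular":[0,0,0]},{"slide":[40,0,-6.2],"fingers":1,"angular":[0,0,0]},{"slide":[47,0,-7],"fingers":1,"angular":[0,0,0]},{"slide":[51,0,-7.2],"fingers":1,"angular":[0,0,0]},{"slide":[51,0,-7.2],"fingers":1,"angular":[0,0,0]},{"slide":[51,0,-7.2],"fingers":1,"angular":[0,0,0]}]}}

```text
clock: 12.68
tcp_pos: [0.6214, 0.2143, 0.2421]
orientation: [0.042, 0.682, 0.729, -0.039]
wrist_force: [-1.1, -15.4, 0.4]
finger_gap: 0.0141
grip_force: 59.0
```

```bash
python3 - <<'E'
from h import *
np.set_printoptions(precision=3,suppress=True)
s=get_state();print(s["clock"],s["tcp_pos"],s["wrist_force"],s["ft_torque"]);print(rot(s))
P=[shot("scene"),shot("side"),shot("wrist")]
for t,z in (("bolt_knob",.243),("gate_edge",.17),("keeper",.189)):
    for p in P: print(t,[(np.round(r["point"]).tolist(),round(r["p"],2),atz(p,r["point"],z)) for r in tip_of(t,p)][:2])
E
```

```text
12.6833 [0.621 0.214 0.242] [ -1.067 -15.385   0.426] [-3.4    0.102  0.002]
[[-0.067  0.998  0.008]
 [ 0.991  0.068 -0.113]
 [-0.114  0.    -0.994]]
bolt_knob [([263.0, 205.0], 0.68, array([0.644, 0.196, 0.243])), ([274.0, 206.0], 0.51, array([0.625, 0.224, 0.243]))]
bolt_knob [([256.0, 157.0], 0.64, array([0.618, 0.209, 0.243]))]
bolt_knob [([253.0, 259.0], 0.68, array([0.62 , 0.213, 0.243]))]
gate_edge [([241.0, 206.0], 0.59, array([0.633, 0.097, 0.17 ])), ([268.0, 250.0], 0.59, array([0.735, 0.283, 0.17 ]))]
gate_edge [([268.0, 193.0], 0.92, array([0.63 , 0.102, 0.17 ])), ([259.0, 217.0], 0.65, array([ 0.575, -0.016,  0.17 ]))]
gate_edge [([259.0, 330.0], 0.71, array([0.633, 0.094, 0.17 ]))]
keeper []
keeper [([270.0, 193.0], 0.93, array([0.63 , 0.075, 0.189]))]
keeper []
```

The bolt moved 48 mm and is now pressing on its stop with 15 N. Next I'm working out the swing arc in tool axes.

```bash
python3 - <<'E'
from h import *
s=get_state();M=rot(s);r=np.array([.0077,-.1148,0])
for d in range(2,25,2):
    Q=R.from_rotvec([0,0,-np.radians(d)]); D=Q.apply(r)-r
    print(d,np.round(M.T@D*1000,1),np.round(M.T@[0,0,-d],1), np.round(D*1000,1))
E
```

```text
2 [ 0.1 -4.  -0. ] [ 0.2 -0.   2. ] [-4.  -0.2  0. ]
4 [ 0.3 -8.  -0. ] [ 0.5 -0.   4. ] [-8.  -0.3  0. ]
6 [  0.6 -12.   -0.1] [ 0.7 -0.   6. ] [-12.   -0.2   0. ]
8 [  1.1 -16.   -0.1] [ 0.9 -0.   7.9] [-16.1   0.    0. ]
10 [  1.7 -20.   -0.2] [ 1.1 -0.   9.9] [-20.1   0.4   0. ]
12 [  2.5 -23.9  -0.3] [ 1.4 -0.  11.9] [-24.    0.9   0. ]
14 [  3.4 -27.8  -0.4] [ 1.6 -0.  13.9] [-28.    1.5   0. ]
16 [  4.4 -31.7  -0.5] [ 1.8 -0.  15.9] [-31.9   2.3   0. ]
18 [  5.6 -35.6  -0.6] [ 2.  -0.  17.9] [-35.9   3.2   0. ]
20 [  6.9 -39.4  -0.8] [ 2.3 -0.  19.9] [-39.7   4.3   0. ]
22 [  8.3 -43.1  -1. ] [ 2.5 -0.  21.9] [-43.6   5.5   0. ]
24 [  9.9 -46.8  -1.1] [ 2.7 -0.  23.8] [-47.4   6.8   0. ]
```

Call:
{"fn": "jog_arm", "kwargs": {"moves": [{"slide":[0.1,-4,0],"fingers":1,"angular":[0.2,0,2]},{"slide":[0.3,-8,0],"fingers":1,"angular":[0.5,0,4]},{"slide":[0.6,-12,-0.1],"fingers":1,"angular":[0.7,0,6]},{"slide":[1.1,-16,-0.1],"fingers":1,"angular":[0.9,0,8]},{"slide":[1.7,-20,-0.2],"fingers":1,"angular":[1.1,0,10]},{"slide":[2.5,-24,-0.3],"fingers":1,"angular":[1.4,0,12]},{"slide":[3.4,-28,-0.4],"fingers":1,"angular":[1.6,0,14]},{"slide":[4.4,-32,-0.5],"fingers":1,"angular":[1.8,0,16]},{"slide":[5.6,-35.6,-0.6],"fingers":1,"angular":[2,0,18]},{"slide":[6.9,-39.4,-0.8],"fingers":1,"angular":[2.3,0,20]}], "squeeze": 70}}

```text
clock: 14.12
tcp_pos: [0.5827, 0.2178, 0.2424]
orientation: [0.035, 0.799, 0.598, -0.045]
wrist_force: [3.2, -18.3, -0.5]
finger_gap: 0.0139
grip_force: 68.4
```

```bash
cat > k.py <<'E'
from h import *
np.set_printoptions(precision=3,suppress=True)
s=get_state();print(s["clock"],s["tcp_pos"],s["wrist_force"],s["ft_torque"],s["finger_gap"],s["grip_force"]);print(rot(s))
sc,si,w=P=[shot("scene"),shot("side"),shot("wrist")]
im=np.hstack([sc["color"][150:280,150:320],w["color"][:,:,:][::3,::3][:128].copy() if 0 else cv2.resize(w["color"],(173,130)),si["color"][130:260,180:340]])
cv2.imwrite("pics/fin.png",cv2.resize(im[:,:,::-1],None,fx=1.58,fy=1.58,interpolation=cv2.INTER_CUBIC))
for t,z in (("bolt_knob",.243),("gate_edge",.17),("gate_hinge",.17)):
    for p in P: print(t,[(np.round(r["point"]).tolist(),round(r["p"],2),atz(p,r["point"],z)) for r in tip_of(t,p)][:2])
E
python3 k.py
```

```text
14.1167 [0.583 0.218 0.242] [  3.217 -18.279  -0.52 ] [-3.777 -0.562  0.183] 0.013905510780167735 68.39124798774719
[[ 0.281  0.959 -0.029]
 [ 0.953 -0.282 -0.11 ]
 [-0.113  0.003 -0.994]]
bolt_knob [([277.0, 195.0], 0.46, array([0.578, 0.203, 0.243]))]
bolt_knob [([246.0, 157.0], 0.66, array([0.585, 0.223, 0.243])), ([246.0, 164.0], 0.59, array([0.576, 0.175, 0.243]))]
bolt_knob [([261.0, 261.0], 0.66, array([0.584, 0.215, 0.243]))]
gate_edge [([257.0, 196.0], 0.97, array([0.56 , 0.108, 0.17 ]))]
gate_edge [([246.0, 195.0], 0.8, array([0.562, 0.108, 0.17 ]))]
gate_edge [([262.0, 329.0], 0.61, array([0.554, 0.1  , 0.17 ]))]
gate_hinge [([302.0, 231.0], 0.86, array([0.601, 0.323, 0.17 ]))]
gate_hinge [([246.0, 163.0], 0.82, array([0.602, 0.314, 0.17 ]))]
gate_hinge [([259.0, 264.0], 0.62, array([0.569, 0.161, 0.17 ]))]
```

View pics/fin.png

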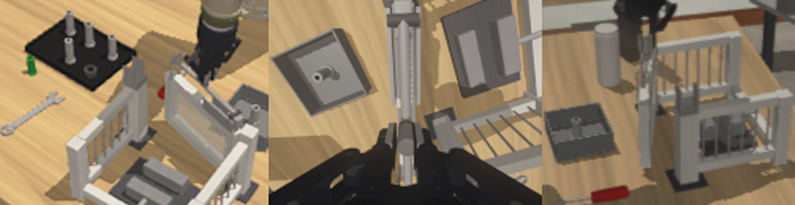

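The gate has swung about 0.34 rad (edge from (0.628, 0.096) to about (0.560, 0.106)). The rod is still aligned with the tool, the bolt is against its stop, and the post is in the box. I'm nudging it slightly further open and letting it settle.

Call:
{"fn": "jog_arm", "kwargs": {"moves": [{"slide":[0.1,-1.5,0],"fingers":1,"angular":[0,0,0.7]},{"slide":[0.1,-1.5,0],"fingers":1,"angular":[0,0,0.7]},{"slide":[0.1,-1.5,0],"fingers":1,"angular":[0,0,0.7]},{"slide":[0.1,-1.5,0],"fingers":1,"angular":[0,0,0.7]},{"slide":[0.1,-1.5,0],"fingers":1,"angular":[0,0,0.7]},{"slide":[0.1,-1.5,0],"fingers":1,"angular":[0,0,0.7]}]}}

```text
clock: 15.22
tcp_pos: [0.5809, 0.2183, 0.2423]
orientation: [0.035, 0.803, 0.594, -0.045]
wrist_force: [1.1, -18.1, 0.5]
finger_gap: 0.0141
grip_force: 68.4
```

```bash
python3 - <<'E'
from h import *
s=get_state();print(s["tcp_pos"],s["wrist_force"],s["finger_gap"],2*np.arcsin(np.linalg.norm(s["tcp_pos"][:2]-np.array([.6214,.2143]))/2/.115))
P=[shot("scene"),shot("side")]
for p in P:
    print([(r["p"],atz(p,r["point"],.17)) for r in tip_of("gate_edge",p)][:1])
E
```

```text
[0.580919   0.21827928 0.24230688] [  1.05685946 -18.13302931   0.48191117] 0.014092404381731382 0.3555755797006641
[(0.8, array([0.55903169, 0.10656092, 0.17      ]))]
[(0.8, array([0.54241397, 0.09759547, 0.17      ]))]
```

```bash
python3 -c "
from workcell import *
print(hand_in())"
```

```text
the job is handed in; nothing more can be done
None
```

I handed the job in at about 15 s: the short post stands in the reject box, and the arm is holding the gate about 0.35 rad (8 cm) open with the bolt drawn back against its stop.

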